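Load the tasting caddy and hold it up

ROBOT

A 6-joint arm with a two-finger parallel gripper is mounted at the origin on the work surface. World frame = base frame: x ahead of the robot, y to its left, z up, the work surface at z = 0. Lengths are in m, angles in degrees, forces in N, time in s.
With the tool pointing down it reaches from about 0.25 to 0.725 m from the base axis. Payload 9.7 kg.
Tool frame: the origin (TCP) lies between the finger pads; the fingertips stand 11 mm ahead of it and the grasp point (between the pads) lies 8 mm behind it; y points along the fingers, x is the direction in which the jaws open and shut, and the axes are right-handed (so a half turn about y gives the same grasp; the last joint's range is limited). The gripper opens to 85 mm and grips with 20 to 120 N. Pads are 22 mm wide; open, the fingers measure 114 mm over their backs; the gripper's body (76 mm by 85 mm) begins 54 mm behind the grasp point. The pads swing forward as they close: fully open they stand 13 mm farther back than shut.
Start: joints at [-64.859, 4.979, 10.078, 95.1, 0, 90], TCP at [0.234, -0.498, 0.242] pointing down, gripper open.
Joint ranges: [-179.16, 179.16], [-48.56, 103.87], [-65.8, 70.77], [-126.05, 130.52], [-82.76, 87.17], [-180, 180]. Speed limits (degrees/s): [127.2, 127.2, 147.25, 180, 180, 180].

INTERFACE

Orientations are given as [roll, pitch, yaw] about the fixed x, y, z axes, in that order (R = Rz(yaw) Ry(pitch) Rx(roll)).
In Python, from workcell import bot, vision gives the robot as it stands. The module is installed in compiled form; this text tells all that it offers.
- The arm moves only by the shell command python3 -m crank 'ROWS' [OPENING] [FORCE]. ROWS is text: rows parted by semicolons, each of 6 numbers parted by spaces: the shift along the tool's x, y, z in m, then the turn, a rotation vector about the tool's x, y, z in rad. A call has 1 to 8 rows; each row is the pose to reach, as a shift and turn from the pose commanded when the call began, along the tool's axes at that moment; what a row does not reach only later rows make up. A row lasts 1/10 s, in which the tool goes at most 50 mm and 8.59 degrees, less where a joint would pass 70% of its speed; a pose out of reach is approached as far as the arm can. A call with a gripper value outside its range is refused whole. OPENING is the gripper's target within -1 to 1 (shut at 1, half-way at 0, fully open at -1), set as the call begins (- or left out, the last holds). The fingers move at their own pace and stop on an object; FORCE is the grip in N (left out, the last holds). Time passes only in rows, so rows that repeat a pose let the fingers close. It gives the time, the measured TCP pose, the force and the opening at its end, in the units of the state.
- bot.get_obs(): the state, without advancing time (a new reading comes with each control period).
- vision.camera(name): name is "scene" or "top" or "wrist"; returns the picture (420x560x3 uint8, red, green, blue); there is no depth.
- vision.get_calibration(name): a dict with "fx", "fy", "cx", "cy" (pixels), "rvec" (rotation vector, rad) and "tvec" (3), from world to camera coordinates, as OpenCV has them. Camera axes: x right, y down, z forward; pixel columns grow to the right and rows downward; lengths in m; the calibration is good to about 2 mm. A picture is of the moment at which its call begins: read the wrist's pose just before it. get_calibration takes no time and is no camera call; for the wrist camera it gives the pose at the moment of the call.
- bot.job_done(): hands the job in, once; it reports no verdict.
The state is a dict: "time": time; "q": joint angles; "qd": joint speeds; "joint_efforts": joint torques, N m; "ee_pos": TCP position; "tcp_rot": TCP orientation; "wrist_force": force on the tool from outside, world axes, zero at the start; "torque": the same for the moment, N m; "opening": finger opening in m.
Only numpy, scipy, OpenCV 4.12 (cv2) and the standard library are available. Lean on these libraries where they do the work, as an engineer would, in place of code of your own. Each camera call takes 0.05 s, during which the arm holds its last target. There are 200 camera calls.

TASK

Stand the amber bottle, the honey jar and the blue cup upright in the caddy on the counter, each in a pocket of its own (any pocket will do), setting them in gently rather than dropping them. Then take the loaded caddy by its handle, lift it about 10 cm clear of the counter, keeping it level all the way, and hold it there still and level for two seconds: the job finishes while you are still holding it up. Leave the dark bottle and the other things on the counter where they are.

Things in the scene. Friction and masses are not known exactly. Their poses are not given: they have to be found in the camera images.
- caddy: Loose pale wooden tasting caddy, 146 (its x) x 286 (its y) mm, about 0.36 kg with its handle. Origin: centre of its underside; z up. Low outer walls, 30 mm high over the underside and 6 mm thick; floor 6 mm thick. At each y end are two open pockets side by side in x, each 64 (x) by 70 (y) mm inside and 24 mm deep, parted by a 6 mm wall. The middle, 134 mm long in y, is closed, its flat top 30 mm above the underside; the handle stands on it.
- handle: The caddy's dark wooden handle, fixed to it: a flat bar 16 mm thick (caddy x), 84 mm long (caddy y) and 22 mm high on two posts (14 mm long in y, centred 35 mm either side of the middle). The top is 98 mm and the lower edge of the bar 76 mm above the caddy's underside. Origin and axes are those of the caddy.
- grip (a point): Centre of the handle bar, 87 mm above the caddy's underside, over the caddy's centre; grasp the bar here across its 16 mm (along the caddy's x).
- pocket0 (a point): Centre of the floor of the pocket at caddy x +35 mm, y +102 mm; 6 mm above the caddy's underside. Empty at the start.
- pocket1 (a point): Centre of the floor of the pocket at caddy x -35 mm, y +102 mm; 6 mm above the caddy's underside. Empty at the start.
- pocket2 (a point): Centre of the floor of the pocket at caddy x +35 mm, y -102 mm; 6 mm above the caddy's underside. Empty at the start.
- pocket3 (a point): Centre of the floor of the pocket at caddy x -35 mm, y -102 mm; 6 mm above the caddy's underside. Empty at the start.
- amber_bottle: Loose small amber-orange bottle with paper band and gold cap, standing. Body diameter 44 mm up to 72 mm, then shoulder, neck 18 mm, cap 21 mm across; 96 mm high, about 0.15 kg. Origin: centre of its underside, z up.
- honey_jar: Loose small round jar of yellow honey with paper band, 50 mm across, and red lid, 52 mm across, from 60 mm up to its top at 78 mm; about 0.14 kg. Standing. Origin: centre of its underside, z up.
- cup: Loose blue ceramic tasting cup, open on top, no handle, standing. Foot 40 mm across, widening to 48 mm at 30 mm, straight from there to the rim at 78 mm; wall 4 mm, about 0.10 kg. Origin: centre of its underside, z up.
- dark_bottle: Loose bottle of the same shape as the amber one (44 mm across, 96 mm high) but nearly black; stands among the things to load. Leave alone. Origin: centre of its underside.
- tall_yellow: Loose full-size yellow bottle, 74 mm across, 270 mm high, standing on the right. Leave alone. Origin: centre of its underside.
- tall_green: Loose full-size green bottle, 74 mm across, 270 mm high, standing on the right. Leave alone. Origin: centre of its underside.
- bowl: Loose terracotta bowl, 120 mm across, 45 mm high, at the back. Leave alone. Origin: centre of its underside.
- tin: Loose green tin, 70 mm across, 100 mm high, at the back. Leave alone. Origin: centre of its underside.
- crate: Fixed wooden crate of lying bottles at the back, 140 (x) x 260 (y) x 90 mm. Origin: centre of its underside.
Things that resemble listed ones, but are neither listed nor needed, are in the scene too. Several things look just like the amber_bottle: the one meant starts farthest to the robot's left. There is more than one size of the honey_jar; the one meant has the size given above.

How it is judged (in metres and radians):
On the way, in this order (a step that is already met when the one before it is completed fails the run):
1. the amber bottle, the honey jar and the cup all stand upright in pockets and are let go, the caddy still standing on the counter (x of amber_bottle in the frame of caddy between -0.066 and 0.066 m and y of amber_bottle in the frame of caddy between -0.136 and 0.136 m and z of amber_bottle in the frame of caddy between 0 and 0.014 m and angle between the z axis of each of amber_bottle, honey_jar, cup and the z axis of caddy, either way round below 0.15 rad and x of honey_jar in the frame of caddy between -0.066 and 0.066 m and y of honey_jar in the frame of caddy between -0.136 and 0.136 m and z of honey_jar in the frame of caddy between 0 and 0.014 m and x of cup in the frame of caddy between -0.066 and 0.066 m and y of cup in the frame of caddy between -0.136 and 0.136 m and z of cup in the frame of caddy between 0 and 0.014 m and height (world z) of caddy below 0.008 m and contact force between the fingers and amber_bottle below 0.1 N and contact force between the fingers and honey_jar below 0.1 N and contact force between the fingers and cup below 0.1 N), for 0.2 s.
2. the loaded caddy is held up by its handle, clear of the counter, level and still, for a second (x of amber_bottle in the frame of caddy between -0.066 and 0.066 m and y of amber_bottle in the frame of caddy between -0.136 and 0.136 m and z of amber_bottle in the frame of caddy between 0 and 0.014 m and angle between the z axis of each of amber_bottle, honey_jar, cup and the z axis of caddy, either way round below 0.15 rad and x of honey_jar in the frame of caddy between -0.066 and 0.066 m and y of honey_jar in the frame of caddy between -0.136 and 0.136 m and z of honey_jar in the frame of caddy between 0 and 0.014 m and x of cup in the frame of caddy between -0.066 and 0.066 m and y of cup in the frame of caddy between -0.136 and 0.136 m and z of cup in the frame of caddy between 0 and 0.014 m and height (world z) of caddy between 0.065 and 0.25 m and angle between caddy's own z axis and vertical below 0.12 rad and contact force between the fingers and handle above 2 N and contact force between caddy and dark_bottle below 0.2 N and contact force between caddy and tall_yellow below 0.2 N and contact force between caddy and tall_green below 0.2 N and contact force between caddy and bowl below 0.2 N and contact force between caddy and tin below 0.2 N and contact force between caddy and crate below 0.2 N and linear speed of caddy below 0.03 m/s and angular speed of caddy below 0.2 rad/s), for 1 s.
At the end, for the whole second after the job is handed in: The fingers hold the handle (over 2 N) with the caddy's underside 65 to 250 mm above the counter, level within 0.12 rad, slower than 30 mm/s and 0.2 rad/s, resting on nothing else; bottle, jar and cup stand in its pockets (undersides within 8 mm of the pocket floor, upright in it within 0.15 rad) (all of step 2); the arm keeps its last pose, push and grip.
It fails at once if bottle, jar or cup is dropped (free of the fingers and faster than 0.6 m/s, about 2 cm of fall) ((linear speed of amber_bottle above 0.6 m/s and contact force between the fingers and amber_bottle below 0.05 N) or (linear speed of honey_jar above 0.6 m/s and contact force between the fingers and honey_jar below 0.05 N) or (linear speed of cup above 0.6 m/s and contact force between the fingers and cup below 0.05 N)).
It fails at once if bottle, jar or cup is tipped by more than 0.6 rad (angle between any of amber_bottle, honey_jar, cup's own z axis and vertical above 0.6 rad).
It fails at once if the caddy is tilted by more than 0.3 rad (angle between caddy's own z axis and vertical above 0.3 rad).
It fails at once if another thing on the counter is shifted by more than 30 mm (distance of any of dark_bottle, tall_yellow, tall_green, bowl, tin from where it was at the start of the episode above 0.03 m).
It also fails if it takes over 72 s, if anything falls off the work surface, if the arm or the gripper's body presses on something with over 40 N, if the wrist force passes 120 N, or if a joint passes its speed limit or range.

## Working session

There is one attempt and no reset: what is moved stays moved. The work goes in short steps, Python scripts to look and compute and a shell command to move; the robot and the scene stay as the last step left them, time stands still between calls to the robot, and variables do not carry over. Pictures are saved under pics/ and viewed, about 8 in all and at most 12, crops included, and the job is handed in when it is done.

```bash
mkdir -p pics; cat > h.py <<'E'
import numpy as np, cv2
from scipy.spatial.transform import Rotation as R
from workcell import bot, vision
def cal(n):
    c=vision.get_calibration(n); K=np.array([[c['fx'],0,c['cx']],[0,c['fy'],c['cy']],[0,0,1]],float)
    return K,R.from_rotvec(np.ravel(c['rvec'])).as_matrix(),np.ravel(c['tvec'])
def unproj(n,uv,z,C=None):
    K,Rm,t=C or cal(n); o=-Rm.T@t
    d=Rm.T@np.linalg.inv(K)@np.array([uv[0],uv[1],1.]); return o+d*(z-o[2])/d[2]
def proj(n,P,C=None):
    K,Rm,t=C or cal(n); p=K@(Rm@np.asarray(P,float)+t); return p[:2]/p[2]
def snap(n,f,box=None,s=1):
    im=vision.camera(n)[:,:,::-1].copy(); cv2.imwrite('pics/raw_'+f,im)
    if box: im=im[box[1]:box[3],box[0]:box[2]]
    cv2.imwrite('pics/'+f,cv2.resize(im,None,fx=s,fy=s,interpolation=cv2.INTER_CUBIC))
def tool(): 
    o=bot.get_obs(); return np.array(o['ee_pos']),R.from_euler('xyz',o['tcp_rot'],degrees=True)
E
python3 - <<'E'
from h import *
print({k:np.round(v,3) for k,v in bot.get_obs().items()})
for n in ('top','scene'):
    snap(n,n+'1.png',s=1.4); K,Rm,t=cal(n); print(n,K[0,0],-Rm.T@t,Rm[2])
p,r=tool(); print(r.as_matrix().round(3))
E
```

```text
{'time': np.float64(0.0), 'q': array([-6.4857e+01,  5.0130e+00,  1.0036e+01,  9.5100e+01,  1.0000e-03,
        9.0001e+01]), 'qd': array([-0.01 , -0.02 ,  0.091,  0.047, -0.029,  0.038]), 'joint_efforts': array([-1.0000e-03, -5.2038e+01,  4.6481e+01,  1.6000e-02, -0.0000e+00,
        0.0000e+00]), 'ee_pos': array([ 0.234, -0.498,  0.242]), 'tcp_rot': array([-8.9999e+01,  7.7000e-02, -6.4859e+01]), 'wrist_force': array([-0.439,  0.432,  0.55 ]), 'torque': array([-0.016, -0.032,  0.056]), 'opening': np.float64(0.085)}
top 532.5205786770911 [ 0.29746481 -0.0873828   1.69145266] [ 0.16873997 -0.00890557 -0.98562037]
scene 540.1305541360912 [1.61791864 0.35309637 0.8746564 ] [-0.75367482 -0.33205556 -0.56719783]
[[ 0.425 -0.001  0.905]
 [-0.905  0.001  0.425]
 [-0.001 -1.     0.   ]]
```

View pics/top1.png

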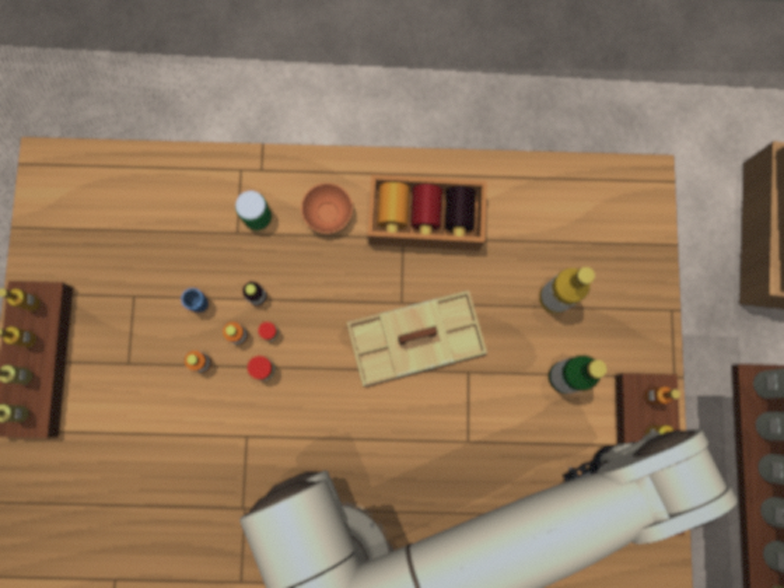

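View pics/scene1.png

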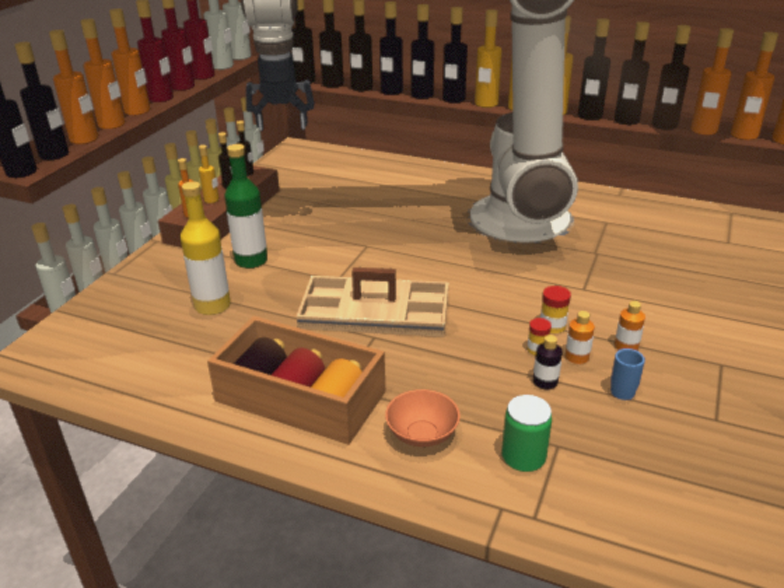

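Two full views seen (2 pictures). In the top view (at 1.4x), the amber look-alikes are at (198,362) and (233,332). The leftmost is (198,362), which is the one meant. Red-lid jars are at (259,368), larger, and (268,331), smaller, so I'll measure both lids against 52 mm. The cup is at (195,300), the dark bottle at (254,292), and the caddy centre near (417,338).

```bash
python3 - <<'E'
from h import *
C=cal('top'); im=cv2.imread('pics/raw_top1.png'); hsv=cv2.cvtColor(im,cv2.COLOR_BGR2HSV)
H,S,V=[hsv[:,:,i].astype(int) for i in range(3)]
def comps(m,name,z,amin=15):
    n,l,st,c=cv2.connectedComponentsWithStats(m.astype(np.uint8))
    for i in range(1,n):
        if st[i,4]>=amin and 100<c[i][0]<360 and 190<c[i][1]<290:
            p=unproj('top',c[i],z,C); s=np.linalg.norm(unproj('top',c[i]+[1,0],z,C)-p)*1000
            print(name,c[i].round(1),st[i],'pos',p.round(4),'w,h mm',(st[i,2:4]*s).round(0),'eqdiam',round(2*np.sqrt(st[i,4]/np.pi)*s,1))
comps(((H<6)|(H>174))&(S>190)&(V>90),'red',.078)
comps((H>95)&(H<125)&(S>120)&(V>40),'blue',.05)
comps((H>18)&(H<32)&(S>140)&(V>120),'cap',.096)
crop=im[195:290,115:215]; cv2.imwrite('pics/c1.png',cv2.resize(crop,None,fx=6,fy=6,interpolation=cv2.INTER_CUBIC))
crop=im[200:285,240:355]; cv2.imwrite('pics/c2.png',cv2.resize(crop,None,fx=6,fy=6,interpolation=cv2.INTER_CUBIC))
E
```

```text
red [190.2 235.9] [186 232  10   9  49] pos [0.4895 0.1589 0.078 ] w,h mm [30. 27.] eqdiam 24.0
red [184.8 262.4] [178 256  14  14 105] pos [0.4087 0.1711 0.078 ] w,h mm [42. 42.] eqdiam 34.8
cap [164.4 235.9] [161 232   8   8  18] pos [0.4854 0.2336 0.096 ] w,h mm [24. 24.] eqdiam 14.4
```

View pics/c1.png

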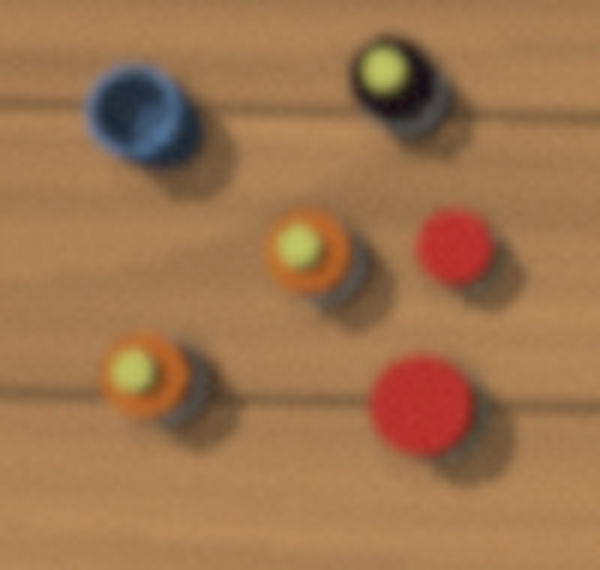

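View pics/c2.png

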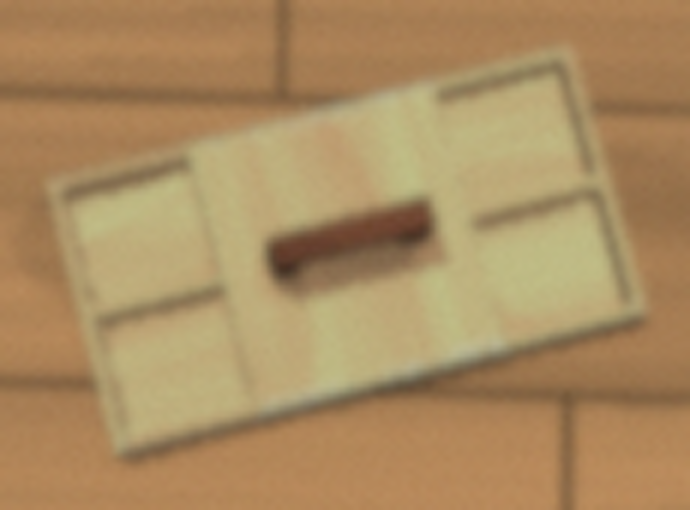

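Two crops seen (4 pictures).
- **Jars:** the big red lid at crop (422,405) is about 102/6 px ≈ 52 mm, so that's the honey jar meant. The one at (455,247) is about 38 mm, the wrong size.
- **Amber bottle:** the one meant is the leftmost, with its cap at crop (133,371).
- **Caddy:** the rim corners are clear.

```bash
python3 - <<'E'
from h import *
C=cal('top')
f=lambda U,o:(np.array(U)+.5)/6-.5+np.array(o)
for n,U,z in [('jar',(422,405),.078),('smalljar',(455,247),.06),('cup',(136,112),.078),('amber',(133,371),.096),('amber2',(299,245),.096),('dark',(383,70),.096)]:
    print(n,unproj('top',f(U,(115,195)),z,C).round(4))
P=np.array([unproj('top',f(U,(240,200)),.03,C)[:2] for U in [(50,183),(573,47),(645,315),(120,455)]])
print(P.round(4),P.mean(0), [np.linalg.norm(P[i]-P[(i+1)%4]).round(4) for i in range(4)])
ey=P[0]-P[1]+P[3]-P[2]; print('yaw of caddy y axis minus 90:',np.degrees(np.arctan2(ey[1],ey[0]))-90)
for U in [(352,222)]: print('handle',unproj('top',f(U,(240,200)),.098,C))
E
```

```text
jar [0.4098 0.1707 0.078 ]
smalljar [0.4922 0.1611 0.06  ]
cup [0.555  0.3243 0.078 ]
amber [0.4216 0.3122 0.096 ]
amber2 [0.4869 0.2337 0.096 ]
dark [0.577  0.1967 0.096 ]
[[ 0.5186 -0.0138]
 [ 0.5985 -0.2876]
 [ 0.4576 -0.3262]
 [ 0.3779 -0.0547]] [ 0.4881542  -0.17058626] [np.float64(0.2853), np.float64(0.1462), np.float64(0.2829), np.float64(0.1465)]
yaw of caddy y axis minus 90: 16.311551839291468
handle [ 0.49388632 -0.16894094  0.098     ]
```

```bash
cat >> h.py <<'E'
def go(x,y,z,a):
    "shift/turn in tool axes to TCP (x,y,z), tool down, jaw heading a deg"
    p,r=tool(); t=R.from_euler('xyz',[-90,0,a],degrees=True)
    print('shift',r.inv().apply(np.array([x,y,z])-p).round(4),'turn',(r.inv()*t).as_rotvec().round(4),'q',np.round(bot.get_obs()['q'],1),'t',bot.get_obs()['time'])
E
python3 -m crank '-.531 0 .444 0 .16 0;-.531 0 .444 0 .16 0;-.531 0 .444 0 .16 0;-.531 0 .444 0 .16 0;-.531 0 .444 0 .16 0;-.531 0 .444 0 .16 0;-.531 0 .444 0 .16 0;-.531 0 .444 0 .16 0' -1 40
python3 -c "
from h import *
go(.41,.171,.242,-73.7)"
```

```text
time: 0.9
ee_pos: [0.3354, -0.1092, 0.2422]
tcp_rot: [-90.0, -0.0, -74.1]
wrist_force: [1.4, -0.9, -0.3]
opening: 0.0851
shift [-2.490e-01  2.000e-04  1.487e-01] turn [-0.0004 -0.0063  0.0002] q [-18.  -21.8 -13.5  98.2   0.  146. ] t 0.9
```

```bash

python3 -m crank '-.249 0 .149 0 -1.2 0;-.249 0 .149 0 -1.2 0;-.249 0 .149 0 -1.2 0;-.249 0 .149 0 -1.2 0;-.249 0 .149 0 -1.2 0;-.249 0 .149 0 -1.2 0;-.249 0 .149 0 -1.2 0;-.249 0 .149 0 -1.2 0'
python3 -m crank '0 0 0 0 -1.2 0;0 0 0 0 -1.2 0;0 0 0 0 -1.2 0;0 0 0 0 -1.2 0;0 0 0 0 -1.2 0;0 0 0 0 -1.2 0;0 0 0 0 -1.2 0;0 0 0 0 -1.2 0' |tail -4
python3 -m crank '0 0 0 0 -.74 0;0 0 0 0 -.74 0;0 0 0 0 -.74 0;0 0 0 0 -.74 0;0 0 0 0 -.74 0;0 0 0 0 -.74 0' |tail -4
python3 - <<'E'
from h import *
go(.41,.171,.242,106.3)
C=cal('wrist'); snap('wrist','w1.png'); np.save('C1.npy',np.array(C,dtype=object),allow_pickle=True)
for n,P in dict(jar=(.41,.171,.078),cup=(.555,.324,.078),amber=(.422,.312,.096),amber2=(.487,.234,.096)).items(): print(n,proj('w',P,C))
E
```

```text
time: 1.7
ee_pos: [0.4101, 0.1706, 0.2415]
tcp_rot: [-90.0, 0.1, -4.8]
wrist_force: [-0.4, -0.8, -0.7]
opening: 0.0856
ee_pos: [0.4102, 0.1692, 0.242]
tcp_rot: [-90.0, 0.0, 63.8]
wrist_force: [-0.2, -0.4, -0.2]
opening: 0.0853
ee_pos: [0.4102, 0.1692, 0.242]
tcp_rot: [-90.0, 0.0, 106.0]
wrist_force: [-0.4, -0.2, 0.4]
opening: 0.0855
shift [ 0.0018  0.     -0.0003] turn [-0.0005 -0.0053 -0.0001] q [22.4 -9.4 -3.9 95.6 -0.   6.4] t 3.1Traceback (most recent call last):
  File "<stdin>", line 3, in <module>
ValueError: could not broadcast input array from shape (3,3) into shape (3,)
```

View pics/w1.png

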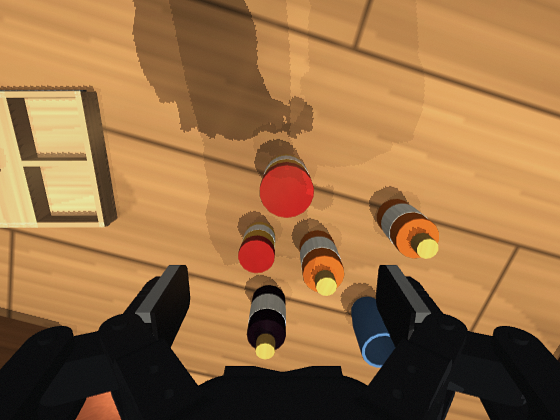

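Picture 5 (wrist): jar lid (287,190), amber cap (428,248), amber look-alike (326,285), cup rim (~378,350). The caddy's +y end is at the left, with rim corners near (97,90) and (116,222).

```bash
python3 - <<'E'
from h import *
C=cal('wrist'); im=cv2.imread('pics/raw_w1.png'); hsv=cv2.cvtColor(im,cv2.COLOR_BGR2HSV); H,S,V=[hsv[:,:,i].astype(int) for i in range(3)]
def big(m,x,y,r,z,n):
    k=np.zeros_like(m); k[y-r:y+r,x-r:x+r]=1; c=max(cv2.findContours((m&(k>0)).astype(np.uint8),0,2)[0],key=cv2.contourArea)
    (u,v),rad=cv2.minEnclosingCircle(c); p=unproj('w',(u,v),z,C); q=unproj('w',(u+rad,v),z,C); print(n,round(u),round(v),p.round(4),'dia',round(2000*np.linalg.norm(p-q),1))
red=((H<6)|(H>174))&(S>190)&(V>150); cap=(H>22)&(H<34)&(S>100)&(V>150)
big(red,287,190,40,.078,'jar'); big(cap,428,248,25,.096,'amber'); big(cap,326,285,25,.096,'amber2')
print('cup',unproj('w',(378,350),.078,C).round(4))
for c in [(97,90),(116,222)]: print('caddy corner',unproj('w',c,.03,C).round(4))
E
```

```text
jar 286 191 [0.4101 0.1739 0.078 ] dia 50.6
amber 427 248 [0.4229 0.3139 0.096 ] dia 20.1
amber2 326 286 [0.4874 0.2358 0.096 ] dia 19.7
cup [0.5577 0.3218 0.078 ]
caddy corner [ 0.3733 -0.0327  0.03  ]
caddy corner [0.5089 0.0028 0.03  ]
```

```bash

python3 -m crank '.004 .04 0 0 0 0;.004 .08 0 0 0 0;.004 .12 0 0 0 0;.004 .15 0 0 0 0;.004 .17 0 0 0 0;.004 .187 0 0 0 0;.004 .187 0 0 0 0;.004 .187 0 0 0 0' -1 30
python3 -m crank '0 0 0 0 0 0;0 0 0 0 0 0;0 0 0 0 0 0;0 0 0 0 0 0;0 0 0 0 0 0;0 0 0 0 0 0;0 0 0 0 0 0;0 0 0 0 0 0' 1 30
python3 -m crank '0 -.01 0 0 0 0;0 -.03 0 0 0 0;0 -.06 0 0 0 0;0 -.09 0 0 0 0;0 -.12 0 0 0 0;0 -.15 0 0 0 0;0 -.15 0 0 0 0'
python3 -c "
from h import *
go(.495,-.062,.205,106.3);go(.428,-.082,.205,106.3)"
```

```text
time: 3.95
ee_pos: [0.4092, 0.1731, 0.0556]
tcp_rot: [-90.0, 0.0, 105.7]
wrist_force: [0.2, 0.2, -0.1]
opening: 0.0858
time: 4.75
ee_pos: [0.4098, 0.1734, 0.0563]
tcp_rot: [-90.1, -0.0, 105.9]
wrist_force: [-1.1, -0.7, 6.4]
opening: 0.0513
time: 5.45
ee_pos: [0.4103, 0.1736, 0.2097]
tcp_rot: [-90.3, -0.0, 105.9]
wrist_force: [0.1, 1.0, -1.5]
opening: 0.0511
shift [-0.2498  0.0046 -0.017 ] turn [ 0.0057 -0.0074  0.0007] q [ 22.9 -10.2  -8.1  91.7   0.    7.1] t 5.45
shift [-0.2507  0.0042  0.0529] turn [ 0.0057 -0.0074  0.0007] q [ 22.9 -10.2  -8.1  91.7   0.    7.1] t 5.45
```

```bash

python3 -m crank '-.02 0 0 0 0 0;-.055 0 0 0 0 0;-.095 0 .015 0 0 0;-.135 0 .03 0 0 0;-.175 0 .04 0 0 0;-.215 0 .05 0 0 0;-.24 0 .053 0 0 0;-.25 0 .053 0 0 0'
python3 -m crank '0 0 0 0 0 0;0 0 0 0 0 0;0 0 0 0 0 0'|tail -4
python3 - <<'E'
from h import *
C=cal('wrist'); snap('wrist','w2.png')
go(.428,-.082,.205,106.3)
import pickle; pickle.dump(C,open('C2.pkl','wb'))
E
```

```text
time: 6.25
ee_pos: [0.4263, -0.0838, 0.2048]
tcp_rot: [-90.0, -0.0, 105.7]
wrist_force: [-0.8, -0.5, -0.6]
opening: 0.051
ee_pos: [0.4266, -0.0807, 0.2052]
tcp_rot: [-90.0, -0.0, 106.0]
wrist_force: [-0.2, -0.5, -2.5]
opening: 0.0509
shift [-0.0016  0.0003 -0.001 ] turn [-0.0001 -0.0057  0.0002] q [-10.7 -11.4  -9.7  91.7   0.  -26.7] t 6.6
```

View pics/w2.png

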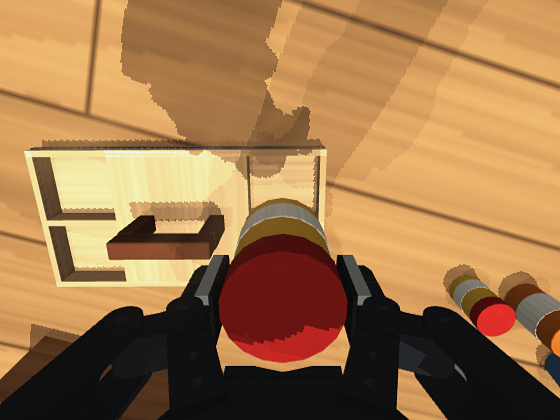

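Picture 6 (wrist): the jar is held upright over pocket1, with the caddy fully visible. Rim corners are at (26,151), (326,150) and (58,287).

```bash
python3 - <<'E'
from h import *
import pickle; from scipy.optimize import least_squares
C=pickle.load(open('C2.pkl','rb'))
M=np.array([(-.073,-.143),(-.073,.143),(.073,-.143)]); U=np.array([(26,151),(326,150),(58,287)])
def f(s):
    Q=R.from_euler('z',s[2]).apply(np.c_[M,[.03]*3])+[s[0],s[1],0]; return np.ravel([proj('w',q,C)-u for q,u in zip(Q,U)])
r=least_squares(f,[.49,-.17,.284]); s=r.x; print(s[:2].round(4),np.degrees(s[2]).round(2),r.fun.round(1))
for n,m in dict(p0=(.035,.102),p1=(-.035,.102),p2=(.035,-.102),p3=(-.035,-.102)).items(): print(n,(R.from_euler('z',s[2]).apply([*m,0])[:2]+s[:2]).round(4))
im=cv2.imread('pics/raw_w2.png')
P=lambda x,y,z:tuple(np.int32(proj('w',R.from_euler('z',s[2]).apply([x,y,z])+[s[0],s[1],0],C)))
for a,b in [((-8,-42),(8,-42)),((8,-42),(8,42)),((8,42),(-8,42)),((-8,42),(-8,-42))]: print('handle top',P(a[0]/1e3,a[1]/1e3,.098))
E
```

```text
[ 0.4902 -0.1652] 16.27 [-1.8  0.3  2.4 -0.2 -0.6  0.7]
p0 [ 0.4952 -0.0575]
p1 [ 0.428  -0.0771]
p2 [ 0.5523 -0.2533]
p3 [ 0.4852 -0.2729]
handle top (np.int32(105), np.int32(244))
handle top (np.int32(108), np.int32(262))
handle top (np.int32(211), np.int32(261))
handle top (np.int32(210), np.int32(243))
```

```bash

python3 -m crank '0 .03 0 0 0 0;0 .06 0 0 0 0;0 .085 0 0 0 0;0 .105 0 0 0 0;0 .12 0 0 0 0;0 .13 0 0 0 0;0 .137 0 0 0 0;0 .137 0 0 0 0'
python3 -m crank '0 .002 0 0 0 0;0 .004 0 0 0 0;0 .006 0 0 0 0;0 .006 0 0 0 0;0 .006 0 0 0 0'
```

```text
time: 7.4
ee_pos: [0.4265, -0.0816, 0.0679]
tcp_rot: [-90.0, -0.0, 105.9]
wrist_force: [0.4, -0.2, -0.5]
opening: 0.0509
time: 7.9
ee_pos: [0.4267, -0.0819, 0.0624]
tcp_rot: [-90.0, 0.0, 105.9]
wrist_force: [-0.5, -0.1, -0.6]
opening: 0.0507
```

```bash

python3 -m crank '0 .001 0 0 0 0;0 .001 0 0 0 0;0 .001 0 0 0 0;0 .001 0 0 0 0;0 .001 0 0 0 0' -0.55
python3 -m crank '0 -.02 0 0 0 0;0 -.05 0 0 0 0;0 -.09 0 0 0 0;0 -.13 0 0 0 0;0 -.15 0 0 0 0;0 -.15 0 0 0 0'
python3 - <<'E'
from h import *
C=cal('wrist'); snap('wrist','w3.png')
go(.557,.323,.21,106.3)
import pickle; pickle.dump(C,open('C3.pkl','wb'))
E
```

```text
time: 8.4
ee_pos: [0.4267, -0.0818, 0.0613]
tcp_rot: [-90.0, 0.0, 105.9]
wrist_force: [0.3, 0.2, -0.4]
opening: 0.0661
time: 9.0
ee_pos: [0.4278, -0.082, 0.2144]
tcp_rot: [-90.2, 0.1, 105.9]
wrist_force: [-0.5, -0.7, -0.5]
opening: 0.0661
shift [ 0.354   0.0025 -0.2356] turn [ 0.0021 -0.0073 -0.001 ] q [-10.9 -11.3  -8.8  92.4   0.  -26.7] t 9.05
```

View pics/w3.png

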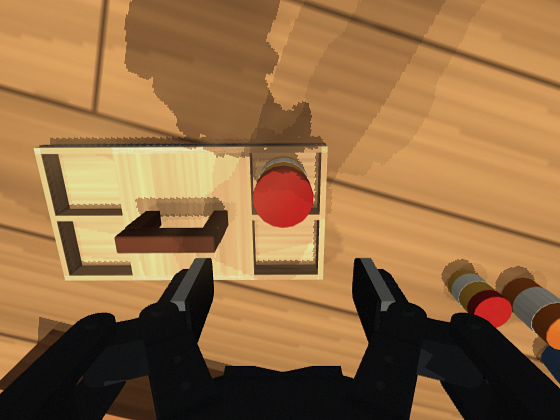

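Picture 7: the jar stands in pocket1. All four rim corners are now visible: (36,148), (327,147), (66,280) and (324,277). I'll refit the caddy and work out the cup approach.

```bash
python3 - <<'E'
from h import *
import pickle; from scipy.optimize import least_squares
C=pickle.load(open('C3.pkl','rb'))
M=np.array([(-.073,-.143),(-.073,.143),(.073,-.143),(.073,.143)]); U=np.array([(36,148),(327,147),(66,280),(324,277)])
def f(s):
    Q=R.from_euler('z',s[2]).apply(np.c_[M,[.03]*4])+[s[0],s[1],0]; return np.ravel([proj('w',q,C)-u for q,u in zip(Q,U)])
r=least_squares(f,[.49,-.17,.284]); s=r.x; print(s[:2].round(4),np.degrees(s[2]).round(2),r.fun.round(1))
for n,m in dict(p0=(.035,.102),p1=(-.035,.102),p2=(.035,-.102),p3=(-.035,-.102)).items(): print(n,(R.from_euler('z',s[2]).apply([*m,0])[:2]+s[:2]).round(4))
print('jar',unproj('w',(285,197),.084,C), 'bar end L',unproj('w',(115,240),.098,C),'R',unproj('w',(228,240),.098,C))
E
python3 -m crank '.03 0 -.03 0 0 0;.08 0 -.07 0 0 0;.12 0 -.1 0 0 0;.16 0 -.13 0 0 0;.2 0 -.16 0 0 0;.24 0 -.19 0 0 0;.28 0 -.21 0 0 0;.31 0 -.225 0 0 0' -1
python3 -m crank '.044 0 -.011 0 0 0;.044 0 -.011 0 0 0;.044 0 -.011 0 0 0;.044 0 -.011 0 0 0' -1|tail -4
python3 - <<'E'
from h import *
C=cal('wrist'); snap('wrist','w4.png')
go(.557,.323,.05,106.3)
im=cv2.imread('pics/raw_w4.png'); hsv=cv2.cvtColor(im,cv2.COLOR_BGR2HSV); m=cv2.inRange(hsv,(95,110,40),(125,255,255))
n,l,st,c=cv2.connectedComponentsWithStats(m); i=1+st[1:,4].argmax(); print(st[i],c[i])
E
```

```text
[ 0.4891 -0.1652] 16.4 [-2.5 -0.2  2.4 -1.6 -0.5  1.   0.6  2.4]
p0 [ 0.4939 -0.0575]
p1 [ 0.4267 -0.0773]
p2 [ 0.5515 -0.2532]
p3 [ 0.4843 -0.273 ]
jar [ 0.42534258 -0.08000966  0.084     ] bar end L [ 0.49583605 -0.20643464  0.098     ] R [ 0.47006609 -0.11634765  0.098     ]
time: 9.85
ee_pos: [0.5581, 0.2803, 0.209]
tcp_rot: [-89.9, 0.0, 105.9]
wrist_force: [-0.6, 0.5, -0.0]
opening: 0.0857
ee_pos: [0.5566, 0.3224, 0.2104]
tcp_rot: [-89.9, 0.0, 105.9]
wrist_force: [-0.4, -0.5, 0.5]
opening: 0.0854
shift [ 0.0009  0.161  -0.0006] turn [-0.0006 -0.0084 -0.0004] q [30.1 17.7 21.4 93.7 -0.  14.2] t 10.3
[265 181  52  46 567] [299.25925926 211.329806  ]
```

View pics/w4.png

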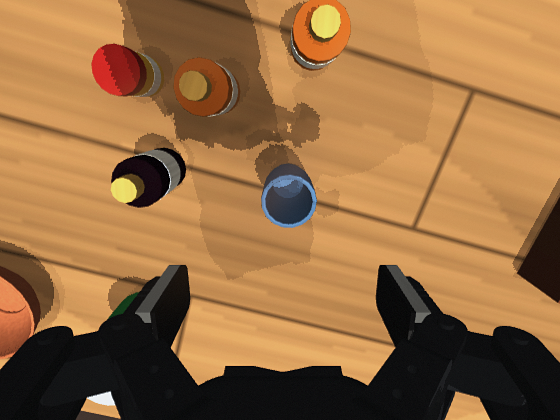

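Picture 8: cup rim centre at (289,200), between the fingers' line and clear of other objects. The meant amber cap is at (326,21).

```bash
python3 - <<'E'
from h import *
C=cal('wrist'); p=unproj('w',(289,200),.078,C); print(p,unproj('w',(326,21),.096,C)); go(p[0],p[1],.05,106.3)
E
```

```text
[0.55590131 0.32834798 0.078     ] [0.42338797 0.31550245 0.096     ]
shift [ 0.0064  0.161  -0.001 ] turn [-0.0006 -0.0084 -0.0004] q [30.1 17.7 21.4 93.7 -0.  14.2] t 10.3
```

```bash

python3 -m crank '.004 .04 0 0 0 0;.004 .08 0 0 0 0;.004 .11 0 0 0 0;.004 .135 0 0 0 0;.004 .15 0 0 0 0;.004 .16 0 0 0 0;.004 .16 0 0 0 0;.004 .16 0 0 0 0' -1 25 |tail -4
python3 -m crank '0 0 0 0 0 0;0 0 0 0 0 0;0 0 0 0 0 0;0 0 0 0 0 0;0 0 0 0 0 0;0 0 0 0 0 0;0 0 0 0 0 0;0 0 0 0 0 0' 1 25
python3 -m crank '0 -.01 0 0 0 0;0 -.03 0 0 0 0;0 -.06 0 0 0 0;0 -.09 0 0 0 0;0 -.12 0 0 0 0;0 -.15 0 0 0 0;0 -.15 0 0 0 0'|tail -4
python3 -c "
from h import *
go(.494,-.058,.205,106.3)"
```

```text
ee_pos: [0.5562, 0.3272, 0.0526]
tcp_rot: [-90.1, -0.0, 105.9]
wrist_force: [0.0, 0.3, 0.7]
opening: 0.0853
time: 11.9
ee_pos: [0.556, 0.3274, 0.0523]
tcp_rot: [-90.1, -0.0, 105.9]
wrist_force: [-0.4, -1.3, 5.9]
opening: 0.0486
ee_pos: [0.5567, 0.3277, 0.2066]
tcp_rot: [-90.4, -0.1, 105.9]
wrist_force: [-0.6, -0.1, -1.1]
opening: 0.0482
shift [-3.538e-01 -1.000e-04  1.659e-01] turn [ 0.0064 -0.0073  0.0017] q [30.5 17.6 20.8 92.8  0.  14.6] t 12.6
```

```bash

python3 -m crank '-.02 0 .01 0 0 0;-.05 0 .03 0 0 0;-.09 0 .05 0 0 0;-.13 0 .07 0 0 0;-.17 0 .09 0 0 0;-.21 0 .11 0 0 0;-.25 0 .13 0 0 0;-.29 0 .145 0 0 0'|tail -4
python3 -m crank '-.035 0 .012 0 0 0;-.06 0 .02 0 0 0;-.067 0 .021 0 0 0;-.067 0 .021 0 0 0;-.067 0 .021 0 0 0'|tail -4
python3 -c "
from h import *
go(.494,-.061,.0665,106.3)"
```

```text
ee_pos: [0.4944, 0.0069, 0.201]
tcp_rot: [-90.0, -0.0, 105.9]
wrist_force: [0.7, -0.6, -0.7]
opening: 0.048
ee_pos: [0.4937, -0.061, 0.201]
tcp_rot: [-90.0, -0.0, 105.9]
wrist_force: [-0.4, -1.0, -1.2]
opening: 0.0484
shift [-0.0002  0.1345 -0.0004] turn [-0.0005 -0.0071  0.0005] q [ -7.1  -2.8  -2.4  90.4   0.  -22.9] t 13.9
```

Cup was gripped at TCP z 0.0523, so its contact height should be about 0.058.

```bash

python3 -m crank '0 .03 0 0 0 0;0 .06 0 0 0 0;0 .085 0 0 0 0;0 .105 0 0 0 0;0 .12 0 0 0 0;0 .13 0 0 0 0;0 .137 0 0 0 0;0 .137 0 0 0 0'
python3 -m crank '0 .002 0 0 0 0;0 .004 0 0 0 0;0 .006 0 0 0 0;0 .006 0 0 0 0;0 .006 0 0 0 0'
```

```text
time: 14.7
ee_pos: [0.4936, -0.0614, 0.0639]
tcp_rot: [-90.0, -0.0, 105.9]
wrist_force: [-0.2, 0.6, -0.5]
opening: 0.0487
time: 15.2
ee_pos: [0.4937, -0.0618, 0.0584]
tcp_rot: [-90.0, 0.0, 105.9]
wrist_force: [0.4, 0.5, -1.0]
opening: 0.0485
```

```bash

python3 -m crank '0 .001 0 0 0 0;0 .001 0 0 0 0;0 .001 0 0 0 0;0 .001 0 0 0 0;0 .001 0 0 0 0' -0.55
python3 -m crank '0 -.02 0 0 0 0;0 -.05 0 0 0 0;0 -.09 0 0 0 0;0 -.13 0 0 0 0;0 -.15 0 0 0 0;0 -.15 0 0 0 0'|tail -4
python3 - <<'E'
from h import *
C=cal('wrist'); snap('wrist','w5.png')
im=cv2.imread('pics/raw_w5.png'); hsv=cv2.cvtColor(im,cv2.COLOR_BGR2HSV)
for n,m,z in (('cup',cv2.inRange(hsv,(95,110,40),(125,255,255)),.084),('jar',cv2.inRange(hsv,(0,190,110),(6,255,255))|cv2.inRange(hsv,(174,190,110),(180,255,255)),.084)):
    k,l,st,c=cv2.connectedComponentsWithStats(m); i=1+st[1:,4].argmax(); print(n,st[i],c[i],unproj('w',c[i],z,C))
go(.4225,.3135,.21,106.3)
E
```

```text
time: 15.7
ee_pos: [0.4937, -0.0617, 0.0573]
tcp_rot: [-90.0, 0.0, 105.9]
wrist_force: [-0.8, 0.1, 0.0]
opening: 0.0663
ee_pos: [0.4949, -0.0619, 0.2107]
tcp_rot: [-90.3, 0.1, 105.9]
wrist_force: [0.1, 0.2, -0.6]
opening: 0.0659
cup [264 184  48  42 381] [296.24934383 211.67454068] [ 0.50117659 -0.04750107  0.084     ]
jar [ 249   78   66   69 3273] [281.30705775 110.03910785] [ 0.42605841 -0.08184091  0.084     ]
shift [ 0.3806 -0.0018 -0.0336] turn [ 0.0023 -0.0073 -0.001 ] q [ -7.1  -2.8  -1.6  91.1   0.  -23. ] t 16.35
```

```bash

python3 -m crank '.03 0 0 0 0 0;.08 0 -.01 0 0 0;.13 0 -.014 0 0 0;.18 0 -.018 0 0 0;.23 0 -.022 0 0 0;.28 0 -.026 0 0 0;.32 0 -.03 0 0 0;.36 0 -.034 0 0 0' -1|tail -4
python3 -m crank '.0205 0 0 0 0 0;.0205 0 0 0 0 0;.0205 0 0 0 0 0;.0205 0 0 0 0 0' -1|tail -4
python3 - <<'E'
from h import *
C=cal('wrist'); snap('wrist','w6.png')
im=cv2.imread('pics/raw_w6.png'); hsv=cv2.cvtColor(im,cv2.COLOR_BGR2HSV); m=cv2.inRange(hsv,(22,100,150),(34,255,255))
k,l,st,c=cv2.connectedComponentsWithStats(m)
for i in range(1,k):
    if st[i,4]>150: print(st[i],c[i],unproj('w',c[i],.096,C))
go(.4225,.3135,.05,106.3)
E
```

```text
ee_pos: [0.4266, 0.2956, 0.2056]
tcp_rot: [-89.9, 0.0, 105.9]
wrist_force: [0.4, -0.2, 0.5]
opening: 0.0852
ee_pos: [0.4224, 0.3126, 0.2067]
tcp_rot: [-90.0, 0.0, 105.8]
wrist_force: [0.7, -0.5, -0.7]
opening: 0.0852
[273 197  25  23 421] [285.20665083 208.36342043] [0.42273294 0.31569628 0.096     ]
[160 244  21  22 285] [168.67017544 253.83508772] [0.48647027 0.23461177 0.096     ]
shift [ 0.001   0.157  -0.0003] turn [-0.0004 -0.0086 -0.0003] q [36.5  1.   2.1 91.  -0.  20.7] t 17.6
```

```bash

python3 -m crank '.001 .03 0 0 0 0;.001 .06 0 0 0 0;.001 .09 0 0 0 0;.001 .115 0 0 0 0;.001 .135 0 0 0 0;.001 .15 0 0 0 0;.001 .157 0 0 0 0;.001 .157 0 0 0 0' -1 25 |tail -4
python3 -m crank '0 0 0 0 0 0;0 0 0 0 0 0;0 0 0 0 0 0;0 0 0 0 0 0;0 0 0 0 0 0;0 0 0 0 0 0;0 0 0 0 0 0;0 0 0 0 0 0' 1 25
python3 -m crank '0 -.01 0 0 0 0;0 -.03 0 0 0 0;0 -.06 0 0 0 0;0 -.09 0 0 0 0;0 -.13 0 0 0 0;0 -.17 0 0 0 0;0 -.19 0 0 0 0;0 -.19 0 0 0 0'|tail -4
python3 -c "
from h import *
go(.552,-.256,.24,106.3)"
```

```text
ee_pos: [0.4219, 0.314, 0.0498]
tcp_rot: [-90.0, 0.0, 105.8]
wrist_force: [0.5, -0.3, -0.1]
opening: 0.085
time: 19.2
ee_pos: [0.4224, 0.3149, 0.0512]
tcp_rot: [-90.1, -0.0, 105.9]
wrist_force: [-0.1, -1.7, 5.2]
opening: 0.0436
ee_pos: [0.4227, 0.3151, 0.2438]
tcp_rot: [-90.3, -0.1, 105.9]
wrist_force: [-0.7, -0.5, -2.1]
opening: 0.043
shift [-0.5847  0.0026  0.032 ] turn [ 0.0046 -0.0072  0.0018] q [36.7  1.6  6.7 94.8  0.  20.8] t 20.0
```

```bash

python3 -m crank '-.02 0 0 0 0 0;-.06 0 .003 0 0 0;-.1 0 .006 0 0 0;-.14 0 .008 0 0 0;-.18 0 .01 0 0 0;-.22 0 .012 0 0 0;-.26 0 .014 0 0 0;-.3 0 .016 0 0 0'|tail -4
python3 -m crank '-.04 0 .003 0 0 0;-.08 0 .005 0 0 0;-.12 0 .007 0 0 0;-.16 0 .009 0 0 0;-.2 0 .011 0 0 0;-.24 0 .013 0 0 0;-.265 0 .015 0 0 0;-.28 0 .016 0 0 0'|tail -4
python3 -m crank '-.004 0 0 0 0 0;-.004 0 0 0 0 0;-.004 0 0 0 0 0'|tail -4
python3 -c "
from h import *
go(.552,-.256,.057,106.3)"
```

```text
ee_pos: [0.4883, 0.02, 0.2389]
tcp_rot: [-89.9, -0.0, 105.9]
wrist_force: [0.6, -0.6, -1.5]
opening: 0.0434
ee_pos: [0.5496, -0.2538, 0.2382]
tcp_rot: [-89.9, -0.1, 105.8]
wrist_force: [0.3, 1.2, -1.3]
opening: 0.0432
ee_pos: [0.551, -0.2548, 0.2403]
tcp_rot: [-90.0, -0.0, 105.9]
wrist_force: [-0.8, 0.2, -2.3]
opening: 0.0435
shift [-0.0015  0.1833 -0.0007] turn [-0.0001 -0.0063  0.0004] q [-24.8  13.   19.   95.9   0.  -40.8] t 21.9
```

```bash

python3 -m crank '-.001 .04 0 0 0 0;-.001 .08 0 0 0 0;-.001 .11 0 0 0 0;-.001 .135 0 0 0 0;-.001 .155 0 0 0 0;-.001 .17 0 0 0 0;-.001 .178 0 0 0 0;-.001 .178 0 0 0 0'
python3 -m crank '0 .002 0 0 0 0;0 .004 0 0 0 0;0 .006 0 0 0 0;0 .006 0 0 0 0;0 .006 0 0 0 0'
```

```text
time: 22.7
ee_pos: [0.5511, -0.2562, 0.0617]
tcp_rot: [-90.0, -0.0, 105.9]
wrist_force: [-0.1, -1.1, 0.1]
opening: 0.0431
time: 23.2
ee_pos: [0.5519, -0.2572, 0.0573]
tcp_rot: [-90.1, 0.1, 105.9]
wrist_force: [-0.2, -0.4, 4.7]
opening: 0.0429
```

```bash

python3 -m crank '0 0 0 0 0 0;0 0 0 0 0 0;0 0 0 0 0 0;0 0 0 0 0 0;0 0 0 0 0 0' -0.45
python3 -m crank '0 -.02 0 0 0 0;0 -.05 0 0 0 0;0 -.09 0 0 0 0;0 -.13 0 0 0 0;0 -.17 0 0 0 0;0 -.19 0 0 0 0;0 -.2 0 0 0 0'|tail -4
python3 -m crank '.085 0 .06 0 1.2 0;.085 0 .06 0 1.2 0;.085 0 .06 0 1.2 0;.085 0 .06 0 1.2 0;.085 0 .06 0 1.2 0;.085 0 .06 0 1.2 0;.085 0 .06 0 1.2 0;.085 0 .06 0 1.2 0'|tail -4
python3 -m crank '0 0 0 0 .36 0;0 0 0 0 .36 0;0 0 0 0 .36 0;0 0 0 0 .36 0;0 0 0 0 .36 0'|tail -4
python3 - <<'E'
from h import *
C=cal('wrist'); snap('wrist','w7.png',s=1.2)
go(.489,-.167,.25,16.3)
import pickle; pickle.dump(C,open('C7.pkl','wb'))
E
```

```text
time: 23.7
ee_pos: [0.5512, -0.2568, 0.0561]
tcp_rot: [-90.0, -0.0, 105.9]
wrist_force: [-0.0, -0.6, -0.2]
opening: 0.0619
ee_pos: [0.5518, -0.2571, 0.2587]
tcp_rot: [-90.1, 0.1, 105.9]
wrist_force: [-0.2, -0.3, -0.0]
opening: 0.0617
ee_pos: [0.4701, -0.1914, 0.2551]
tcp_rot: [-89.9, 0.1, 36.8]
wrist_force: [-0.3, -0.8, -0.1]
opening: 0.0618
ee_pos: [0.4702, -0.1915, 0.2556]
tcp_rot: [-90.0, 0.0, 16.6]
wrist_force: [0.8, 0.2, 1.6]
opening: 0.062
shift [0.025  0.0057 0.0181] turn [-0.0005  0.0054 -0.0007] q [-22.2  -0.5   6.   96.5  -0.   51.2] t 25.75
```

View pics/w7.png

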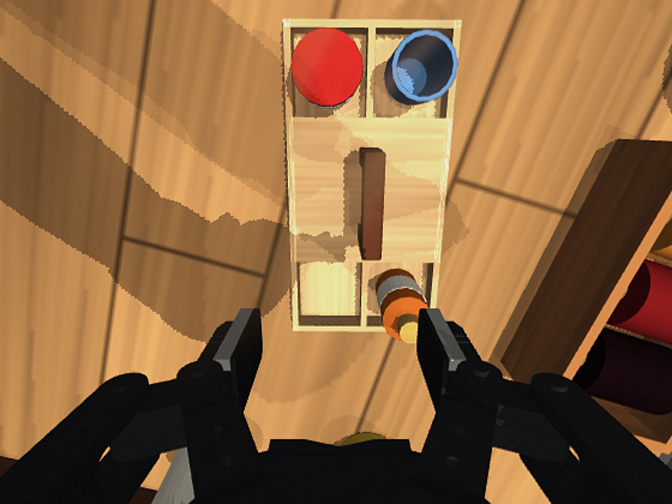

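Picture 9: the jar, cup and amber bottle each stand in their own pocket. The handle bar ends are at about (373,149) and (372,258) in the 1.2x image.

```bash
python3 - <<'E'
from h import *
import pickle; C=pickle.load(open('C7.pkl','rb'))
a=unproj('w',(373/1.2,149/1.2),.098,C);b=unproj('w',(372/1.2,258/1.2),.098,C); d=a-b
print(a,b,(a+b)/2,np.linalg.norm(d),np.degrees(np.arctan2(d[1],d[0]))-90)
from scipy.optimize import least_squares
M=np.array([(-.073,.143),(.073,.143),(-.073,-.143)]); U=np.array([(282,19),(462,19),(293,331)])/1.2
f=lambda s: np.ravel([proj('w',q,C)-u for q,u in zip(R.from_euler('z',s[2]).apply(np.c_[M,[.03]*3])+[s[0],s[1],0],U)])
r=least_squares(f,[.49,-.17,.284]); print(r.x[:2],np.degrees(r.x[2]),r.fun.round(1))
c=(r.x[:2]+((a+b)/2)[:2])/2; go(c[0]-.0025,c[1]+.0085,.079,np.degrees(r.x[2])); print(c)
E
```

```text
[ 0.47636456 -0.12538053  0.098     ] [ 0.50150039 -0.20455184  0.098     ] [ 0.48893247 -0.16496618  0.098     ] 0.08306567243280592 17.613946284425097
[ 0.49045771 -0.16731884] 16.422334000516404 [ 0.  -0.5 -0.1  0.1  0.1  0.5]
shift [0.0261 0.1767 0.0275] turn [-0.0005  0.0033 -0.0007] q [-22.2  -0.5   6.   96.5  -0.   51.2] t 25.75
[ 0.48969509 -0.16614251]
```

```bash

python3 -m crank '.026 0 .0275 0 .003 0;.026 .04 .0275 0 .003 0;.026 .08 .0275 0 .003 0;.026 .11 .0275 0 .003 0;.026 .135 .0275 0 .003 0;.026 .155 .0275 0 .003 0;.026 .17 .0275 0 .003 0;.026 .177 .0275 0 .003 0'
python3 -m crank '0 0 0 0 0 0;0 0 0 0 0 0' |tail -4
python3 -m crank '0 0 0 0 0 0;0 0 0 0 0 0;0 0 0 0 0 0;0 0 0 0 0 0;0 0 0 0 0 0;0 0 0 0 0 0;0 0 0 0 0 0;0 0 0 0 0 0' 1 40
python3 -m crank '0 0 0 0 0 0;0 0 0 0 0 0;0 0 0 0 0 0;0 0 0 0 0 0' 1 100
```

```text
time: 26.55
ee_pos: [0.4869, -0.1576, 0.0778]
tcp_rot: [-89.9, 0.1, 16.4]
wrist_force: [-0.9, 1.2, 0.4]
opening: 0.062
ee_pos: [0.4879, -0.1579, 0.0802]
tcp_rot: [-90.0, -0.1, 16.3]
wrist_force: [0.1, -0.3, 0.7]
opening: 0.0621
time: 27.55
ee_pos: [0.4876, -0.1579, 0.0799]
tcp_rot: [-90.0, -0.0, 16.3]
wrist_force: [-2.4, 0.0, 6.5]
opening: 0.0151
time: 27.95
ee_pos: [0.4877, -0.1579, 0.08]
tcp_rot: [-90.0, -0.0, 16.3]
wrist_force: [-1.3, -0.6, 6.0]
opening: 0.0144
```

Handle gripped. Next is a slow lift of 10 cm.

```bash

python3 -m crank '0 -.001 0 0 0 0;0 -.003 0 0 0 0;0 -.006 0 0 0 0;0 -.01 0 0 0 0;0 -.015 0 0 0 0;0 -.02 0 0 0 0;0 -.025 0 0 0 0;0 -.03 0 0 0 0'
python3 -m crank '0 -.005 0 0 0 0;0 -.011 0 0 0 0;0 -.018 0 0 0 0;0 -.025 0 0 0 0;0 -.032 0 0 0 0;0 -.039 0 0 0 0;0 -.045 0 0 0 0;0 -.05 0 0 0 0' | tail -4
python3 -m crank '0 -.005 0 0 0 0;0 -.01 0 0 0 0;0 -.014 0 0 0 0;0 -.017 0 0 0 0;0 -.019 0 0 0 0;0 -.02 0 0 0 0;0 -.02 0 0 0 0;0 -.02 0 0 0 0' | tail -4
python3 -c "
from h import *
snap('scene','s2.png',(180,130,480,330),2.5); snap('wrist','w8.png')"
```

```text
time: 28.75
ee_pos: [0.4875, -0.1578, 0.1098]
tcp_rot: [-90.0, -0.0, 16.3]
wrist_force: [-0.4, -0.7, -7.1]
opening: 0.0147
ee_pos: [0.4876, -0.1578, 0.1599]
tcp_rot: [-90.0, -0.0, 16.3]
wrist_force: [-0.6, 0.2, -7.5]
opening: 0.0143
ee_pos: [0.4874, -0.1578, 0.1791]
tcp_rot: [-90.0, 0.0, 16.3]
wrist_force: [-0.6, 0.1, -7.7]
opening: 0.0142
```

View pics/s2.png

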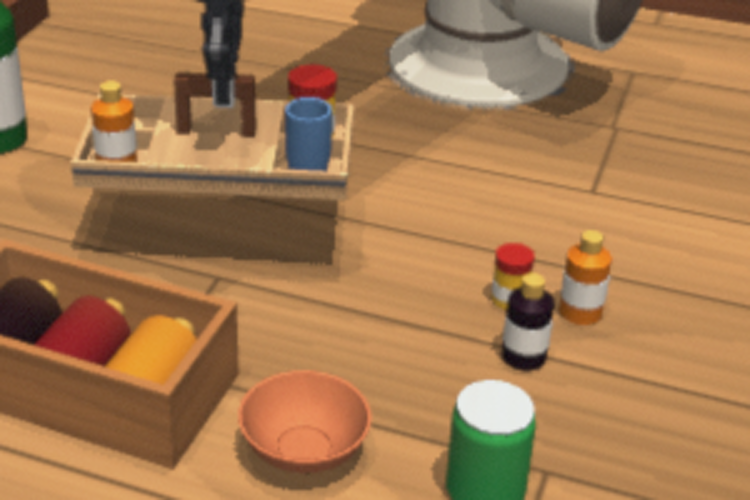

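Picture 10: the caddy is in the air, loaded, with everything upright. I'll check that it's level against the model while holding for two seconds.

```bash

python3 -m crank '0 0 0 0 0 0;0 0 0 0 0 0;0 0 0 0 0 0;0 0 0 0 0 0;0 0 0 0 0 0;0 0 0 0 0 0;0 0 0 0 0 0;0 0 0 0 0 0'|tail -4
python3 -m crank '0 0 0 0 0 0;0 0 0 0 0 0;0 0 0 0 0 0;0 0 0 0 0 0;0 0 0 0 0 0;0 0 0 0 0 0;0 0 0 0 0 0;0 0 0 0 0 0'|tail -4
python3 -m crank '0 0 0 0 0 0;0 0 0 0 0 0;0 0 0 0 0 0;0 0 0 0 0 0;0 0 0 0 0 0;0 0 0 0 0 0'|tail -4
python3 - <<'E'
from h import *
C=cal('scene')
for tilt in (0,3,-3,6):
    Q=R.from_euler('z',16.4,degrees=True)*R.from_euler('x',tilt,degrees=True)
    print(tilt,[((proj('s',Q.apply(np.array([.073,y,.03-.087]))+[.4897,-.166,.186],C)-[180,130])*2.5).round(0) for y in (-.143,.143)])
snap('scene','s3.png',(180,130,480,330),2.5)
a,b=cv2.imread('pics/s2.png').astype(int),cv2.imread('pics/s3.png').astype(int); print('change',np.abs(a-b).mean())
print(np.round(bot.get_obs()['qd'],2),bot.get_obs()['time'])
E
```

```text
ee_pos: [0.4875, -0.1578, 0.1793]
tcp_rot: [-90.0, 0.0, 16.3]
wrist_force: [0.4, 0.1, -7.7]
opening: 0.0145
ee_pos: [0.4875, -0.1578, 0.1793]
tcp_rot: [-90.0, 0.0, 16.3]
wrist_force: [-0.6, -0.3, -7.8]
opening: 0.0148
ee_pos: [0.4874, -0.1578, 0.1793]
tcp_rot: [-90.0, 0.0, 16.3]
wrist_force: [-0.8, -0.6, -7.0]
opening: 0.0144
0 [array([ 70., 161.]), array([346., 173.])]
3 [array([ 74., 167.]), array([349., 167.])]
-3 [array([ 67., 154.]), array([343., 179.])]
6 [array([ 78., 173.]), array([352., 161.])]
change 1.1115795555555557
[ 0.03 -0.07 -0.   -0.09 -0.06 -0.07] 32.7
```

```bash
python3 -c "
from workcell import bot
print(bot.job_done()); o=bot.get_obs(); print(o['time'],o['ee_pos'],o['wrist_force'],o['opening'])"
```

```text
the job is handed in; nothing more can be done
None
the job is handed in; nothing more can be done
```

The job is handed in with the loaded caddy held up by its handle, about 10 cm clear of the counter. No verdict is reported, so these are my own checks. I loaded the honey jar (52 mm lid) into pocket1, the cup into pocket0 and the leftmost amber bottle into pocket2. I then gripped the bar at 100 N, about 9 mm off centre toward the jar and cup to balance the load.

- **Height and load:** the tool stayed at z 0.179 m for over 2 s. It carried about 7.5 N with the fingers closed on the bar (14 mm reading), at 32.7 s on the clock.
- **Level:** the rim edge in the scene view drops 11 px along its length, against 12 px predicted for level, so it is level to under 1°. The rim also sat about 10 px lower than predicted along its whole length, perhaps from the measured pose or the calibration. I did not resolve this.
- **Load and surroundings:** the last picture I viewed shows all three standing upright in their pockets. The dark bottle, bowl and tin looked undisturbed. The tall bottles were mostly or wholly outside that crop, and I did not measure how far anything had shifted.
- **Disagreement:** caddy position estimates from the top and wrist cameras differed by up to 5 mm in y. I used values in between, and everything fitted.

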